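# Seat the last-jack spindle

## Task

Take the loose steel spindle off its wooden rest and start its long plain end in the bore of the iron last-jack block. Push it in about halfway, let go of it, take a fresh grip on the tail behind the collar, and push it fully home so that the collar sits against the face of the block. Ease it in by feel without ramming or jamming it (press with no more than about 2 kg), leave the other things on the bench alone, and let go.

Things in the scene. Friction and masses are not known exactly. Their poses are not given: they have to be found in the camera images.
- jack: Grey cast-iron last-jack block bolted to the bench: 200 mm long, 80 mm wide, top 95 mm above the bench, T-shaped clamp screw on top near its back (to 126 mm), on a 12 mm thick foot 140 mm wide. One level bore runs into its front face along the block's own +x axis. Origin: on the bench straight below the bore's mouth, in the plane of the front face (x = 0; the block fills x = 0 to 200 mm); z up.
- jack_mouth (a point): Centre of the bore's mouth in the block's face, 65 mm above the bench; x points into the bore. Bore: 15.6 mm across, 195 mm deep. In it, out of sight, is a short friction plunger: the spindle's tip meets it 62 to 102 mm deep and pushes it on against a steady drag of about 5 N (6 to 14 N with rubbing) all the way home. The seat is where it stops dead. Nothing springs back.
- rest: Pale wooden rest fixed to the bench, holding the spindle. Base 250 x 60 x 16 mm, long along its x; a notched support 20 mm long, 45 mm wide, centred at x = +75 mm (top 70 mm above the bench) and a fork 35 mm long, 34 mm wide, centred at x = -87.5 mm (top 90 mm above the bench). The spindle lifts straight up out of both. Origin: centre of the base's underside, on the bench.
- spindle: Loose steel spindle, 14 mm diameter, 250 mm long, 0.26 to 0.40 kg, axis level, 65 mm above the bench. Origin on its axis at mid-length (centre of mass within 8 mm of it); x runs along it to the tip of the long plain end. Tip (bevelled to 10 mm over its last 3 mm) at x = +125 mm, tail end at x = -125 mm. Stop collar, 26 mm diameter, from x = -63 to -55 mm: 180 mm goes into the bore, collar and 62 mm tail stay out.
- spindle_tip (a point): Centre of the tip of the long plain end of the spindle.
- spindle_collar (a point): Point on the spindle's axis in the plane of the collar's seating face (the face towards the tip), 180 mm back from the tip. Home means that this point is at the bore's mouth. Let go of when halfway in, the spindle sags about 0.02 rad, tail down; pushed on stiffly off line or askew it wedges and rubs harder, so yield sideways and up or down to the force felt.
- spindle_tail (a point): Centre of the spindle's tail end, 70 mm behind the collar's seating face.
- last: Pale wooden shoe last, 225 mm long, about 95 mm high; leave alone. Origin: underside, near the middle.
- last_dark: Browner wooden shoe last, 225 mm long, about 95 mm high; leave alone. Origin: underside, near the middle.
- tin: Small steel tin, 56 mm across, 45 mm high, standing beside the jack block; leave alone. Origin: centre of its underside.
- hammer: Hammer lying on the bench; leave alone.
- brush: Brush lying on the bench beyond the rest; leave alone.
- jar: Lidded jar, 70 mm across, 90 mm high; leave alone. Origin: centre of its underside.
- corkblock: Cork block 100 x 60 x 35 mm; leave alone. Origin: centre of its underside.
Mind the look-alikes: they are no part of the job. Of the things shaped like the spindle, the steel one is meant.

How it is judged:
On the way:
1. the spindle is partway in the bore (tip 50 to 150 mm deep) and let go of (x of spindle_tip in the frame of jack_mouth between 0.05 and 0.15 m and contact force between the fingers and spindle below 0.2 N and angle between the x axis of spindle and the x axis of jack, either way round below 0.06 rad), for 0.2 s.
At the end, for the whole second after the job is handed in: The spindle is fully home in the bore: its collar face is within 2 mm of the block's face, on the bore's axis (within 5 mm of the mouth's centre and 0.06 rad), at rest and released; no other thing has been shifted (x of spindle_collar in the frame of jack_mouth above -0.002 m and distance between spindle_collar and jack_mouth below 0.005 m and angle between the x axis of spindle and the x axis of jack, either way round below 0.06 rad and linear speed of spindle below 0.01 m/s and contact force between the fingers and spindle below 0.2 N); the robot touches nothing.
It fails at once if the spindle is pressed on the block (or its plunger) with more than 40 N (contact force between spindle and jack above 40 N).
It fails at once if a bystander on the bench is shifted by more than 20 mm (distance of any of last, last_dark, tin, hammer, brush, jar, corkblock from where it was at the start of the episode above 0.02 m).
It also fails if it takes over 72 s, if anything falls off the work surface, if the arm or the gripper's body presses on something with over 40 N, if the wrist force passes 120 N, or if a joint passes its speed limit or range.

## Robot

A 7-joint arm with a two-finger parallel gripper is mounted at the origin on the work surface. World frame = base frame: x ahead of the robot, y to its left, z up, the work surface at z = 0. Lengths are in m, angles in rad, forces in N, time in s.
With the tool pointing down it reaches from about 0.425 to 0.95 m from the base axis. Payload 4.7 kg.
Tool frame: the origin (TCP) lies at the very end of the fingers, on their centre line; the grasp point (between the pads) lies grasp_offset behind it (grasp_offset is the distance from the TCP to the grasp point, in m); z points along the fingers, y is the direction in which the jaws open and shut (so a half turn about z gives the same grasp; the last joint's range is limited). The gripper opens to 87 mm and grips with 3 to 60 N. Pads are 19 mm wide; open, the fingers measure 117 mm over their backs; the gripper's body (75 mm by 190 mm) begins 51 mm behind the grasp point.
Start: joints at [1.109, 0.469, -0.049, 1.532, 0.024, 1.141, -0.082], TCP at [0.283, -0.613, 0.19] pointing down, gripper open.
Joint ranges: [-2.59, 2.59], [-0.33, 1.99], [-1.39, 1.29], [0.1, 2.45], [-1.04, 4.18], [0.21, 1.99], [-2.66, 2.66]. Speed limits (rad/s): [2.57, 2.57, 3.14, 3.14, 3.14, 3.14, 3.14].

## Interface

Orientations are given as a unit quaternion [x, y, z, w].
In Python, from station import sense, capture, calibration, sign_off, grasp_offset gives the robot as it stands. The module is installed in compiled form; this text tells all that it offers.
- The arm moves only by the tool apply_moves, never from a script. Its argument "increments" is a list of rows, each a list of 5 numbers: the finger opening in cm, from 0 to 8.7, then the shift along the tool's x, y, z in cm, then the turn about the tool's z in degrees. In form: [[claw, dx, dy, dz, yaw], ...]. A call has 1 to 5 rows; each row is the pose to reach, as a shift and turn from the pose commanded when the call began, along the tool's axes at that moment; what a row does not reach only later rows make up. A row lasts 1/8 s, in which the tool goes at most 62.5 mm and 10.7 degrees, less where a joint would pass 70% of its speed; a pose out of reach is approached as far as the arm can. A call with a gripper value outside its range is refused whole. The fingers move at their own pace and stop on an object; the grip force is fixed at half the most. Time passes only in rows, so rows that repeat a pose let the fingers close. It gives the time, the measured TCP pose, the force and the opening at its end, in the units of the state.
- sense(): the state, without advancing time (a new reading comes with each control period).
- capture(name): name is "scene" or "top" or "wrist"; returns the picture (384x512x3 uint8, blue, green, red); there is no depth.
- calibration(name): a dict with "vertical_fov" (degrees; the focal length in pixels is half the picture's height over the tangent of half this angle, whatever the lens; pixels are square), "cx", "cy" (the principal point, pixels), "xyz" and "rotation" of the camera in the world. Camera axes: x right, y up, looking along -z (the intrinsics and any distortion apply to the point x, -y, -z); pixel columns grow to the right and rows downward; lengths in m; the calibration is good to about 2 mm. A picture is of the moment at which its call begins: read the wrist's pose just before it. calibration takes no time and is no camera call; for the wrist camera it gives the pose at the moment of the call.
- sign_off(): hands the job in, once; it reports no verdict.
The state is a dict: "clock": time; "joint_positions": joint angles; "dq": joint speeds; "tau": joint torques, N m; "ee_pos": TCP position; "eef_rot": TCP orientation; "contact_force": force on the tool from outside, world axes, zero at the start; "ft_torque": the same for the moment, N m; "width": finger opening in m.
Only numpy, scipy, OpenCV 4.12 (cv2) and the standard library are available. Lean on these libraries where they do the work, as an engineer would, in place of code of your own. Each camera call takes 0.05 s, during which the arm holds its last target. There are 200 camera calls.

## Working session

There is one attempt and no reset: what is moved stays moved. The work goes in short steps, Python scripts to look and compute and a tool call to move; the robot and the scene stay as the last step left them, time stands still between calls to the robot, and variables do not carry over. Pictures are saved under pics/ and viewed, about 8 in all and at most 12, crops included, and the job is handed in when it is done.

Besides the shell and the picture viewer there is one more tool, called after "Request:" by a JSON object that holds its "method" and its "body", one argument or row to a line. apply_moves: Moves the arm, as the interface text tells. Its arguments: {"type":"object","properties":{"increments":{"type":"array"}},"required":["increments"]}

```bash
mkdir -p pics
cat > h.py <<'E'
import numpy as np, cv2
from station import *
E
python3 - <<'E'
from h import *
s=sense(); print({k:np.round(v,3).tolist() for k,v in s.items()}, grasp_offset)
a=[]
for n in ("scene","top"):
    c=calibration(n); print(n,c)
    im=capture(n); cv2.imwrite(f"pics/{n}0.png",im)
E
```

```text
{'clock': 0.0, 'joint_positions': [1.109, 0.469, -0.049, 1.534, 0.024, 1.141, -0.082], 'dq': [-0.0, -0.0, 0.001, 0.0, 0.001, 0.001, 0.001], 'tau': [-0.002, -50.798, -0.081, -23.616, -0.061, 0.038, 0.0], 'ee_pos': [0.283, -0.612, 0.189], 'eef_rot': [0.977, 0.215, -0.0, -0.001], 'contact_force': [0.61, -0.601, -0.074], 'ft_torque': [-0.02, -0.008, -0.007], 'width': 0.087} 0.0187
scene {'vertical_fov': 47.95618905855797, 'cx': 251.8571328745664, 'cy': 188.19345823292278, 'xyz': array([1.26276127, 0.72924573, 0.72363642]), 'rotation': array([0.19127271, 0.45186572, 0.79623151, 0.35390324])}
top {'vertical_fov': 52.35010692500627, 'cx': 257.8527432884582, 'cy': 188.8756012254545, 'xyz': array([ 0.34343643, -0.00517989,  1.22181188]), 'rotation': array([ 0.0547681 , -0.03739093, -0.70317888,  0.70791372])}
```

View pics/scene0.png

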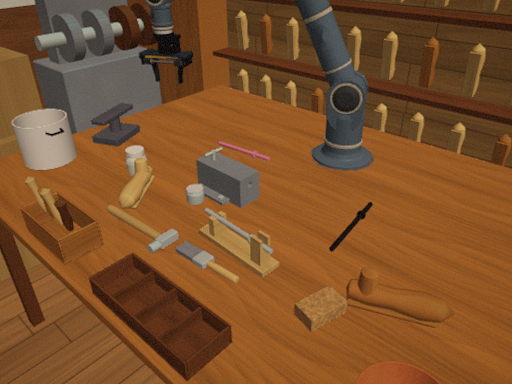

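View pics/top0.png

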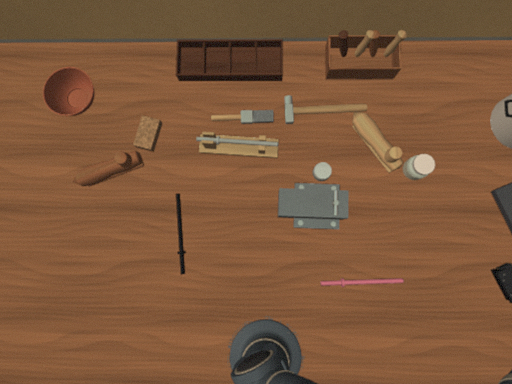

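```bash
cat >> h.py <<'E'
from scipy.spatial.transform import Rotation as R
def ray(cal,u,v):
    c=cal; f=192/np.tan(np.radians(c["vertical_fov"]/2))
    d=np.array([(u-c["cx"])/f,-(v-c["cy"])/f,-1.]); return np.array(c["xyz"]),R.from_quat(c["rotation"]).apply(d)
def unproj(cal,u,v,z):
    o,d=ray(cal,u,v); return o+d*(z-o[2])/d[2]
def proj(cal,p):
    c=cal; f=192/np.tan(np.radians(c["vertical_fov"]/2))
    q=R.from_quat(c["rotation"]).inv().apply(np.asarray(p,float)-c["xyz"]); q=np.atleast_2d(q)
    return np.c_[c["cx"]+f*q[:,0]/-q[:,2], c["cy"]-f*q[:,1]/-q[:,2]]
E
python3 - <<'E'
from h import *
for n in("scene","top"):
    c=calibration(n); print(n,c.keys(),proj(c,[[0,0,0],[.283,-.613,.19]]).round(1).tolist())
im=cv2.imread("pics/top0.png")[120:240,190:360]
cv2.imwrite("pics/t1.png",cv2.resize(im,None,fx=4.7,fy=4.7,interpolation=cv2.INTER_CUBIC))
im=cv2.imread("pics/scene0.png")[140:280,180:320]
cv2.imwrite("pics/s1.png",cv2.resize(im,None,fx=4.2,fy=4.2,interpolation=cv2.INTER_CUBIC))
E
```

```text
scene dict_keys(['vertical_fov', 'cx', 'cy', 'xyz', 'rotation']) [[340.9, 154.7], [169.9, 89.0]]
top dict_keys(['vertical_fov', 'cx', 'cy', 'xyz', 'rotation']) [[265.0, 356.1], [504.8, 266.0]]
```

View pics/t1.png

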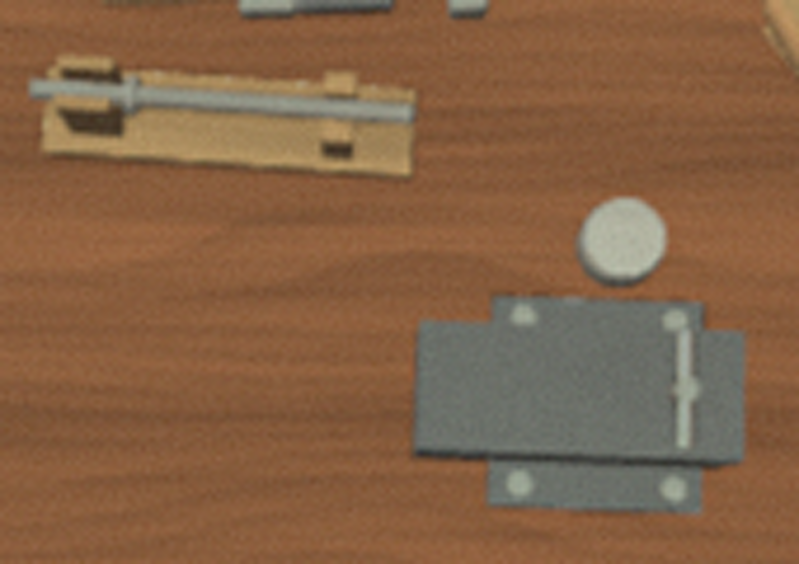

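View pics/s1.png

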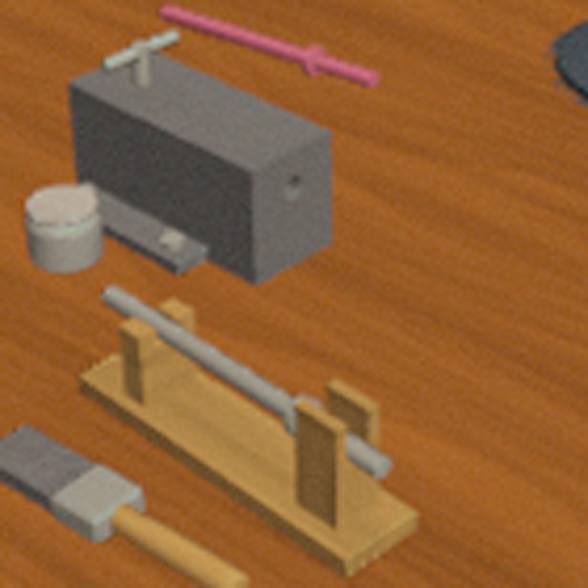

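```bash
cat >> h.py <<'E'
def go(target_xyz, xdir):
    """rows in cm/deg from current pose to TCP target, tool x along xdir (2D) or opposite"""
    s=sense(); r=R.from_quat(s["eef_rot"]); M=r.as_matrix()
    d=M.T@(np.array(target_xyz)-s["ee_pos"])*100
    a=M.T@np.array([xdir[0],xdir[1],0]); yaw=np.degrees(np.arctan2(a[1],a[0]))
    print("pos",s["ee_pos"].round(4),"tool",M[:,0].round(3),"d cm",d.round(2),"yaw",round(yaw,1),"or",round((yaw+360)%360-180,1),"F",s["contact_force"].round(1))
E
python3 - <<'E'
from h import *
c=calibration("top")
P=lambda x,y,z: unproj(c,190+(x+.5)/4.7-.5,120+(y+.5)/4.7-.5,z)
tail,tip,col=P(31,88,.065),P(412,113,.065),P(131,94,.07)
print("tail tip col",tail,tip,col,np.linalg.norm(tip-tail))
a=(tip-tail)/np.linalg.norm(tip-tail); print("axis",a)
q=[P(x,y,.095) for x,y in [(420,322),(745,332),(742,462),(414,452)]]; print(np.round(q,4))
f=(q[0]+q[3])/2;b=(q[1]+q[2])/2; print("mouth",f,"axis",(b-f)/np.linalg.norm(b-f),np.linalg.norm(b-f))
cs=calibration("scene")
Q=lambda x,y,z: unproj(cs,180+(x+.5)/4.2-.5,140+(y+.5)/4.2-.5,z)
print("scene tail tip",Q(380,465,.065),Q(110,293,.065),"mouth",Q(294,187,.065))
m=(tail+tip)/2-.025*a; go([m[0],m[1],.25],a)
E
```

```text
tail tip col [0.64969481 0.21340044 0.065     ] [ 0.63362748 -0.0337487   0.065     ] [0.64452225 0.14754395 0.07      ] 0.24767085600697722
axis [-0.06487372 -0.99789348  0.        ]
[[ 0.4937 -0.0382  0.095 ]
 [ 0.4885 -0.238   0.095 ]
 [ 0.4086 -0.2345  0.095 ]
 [ 0.4133 -0.0346  0.095 ]]
mouth [ 0.453518   -0.03640655  0.095     ] axis [-0.02484367 -0.99969135  0.        ] 0.19989998239898796
scene tail tip [0.6507077  0.21235406 0.065     ] [ 0.63440997 -0.03217715  0.065     ] mouth [ 0.45671448 -0.03373177  0.065     ]
pos [ 0.2829 -0.6122  0.1889] tool [ 0.908  0.419 -0.   ] d cm [ 63.21 -50.89  -6.03] yaw 118.5 or -61.5 F [1.1 0.3 0.4]
```

Request:
{"method": "apply_moves", "body": {
  "increments": [
    [8.7,4,-3.5,-6,-8],
    [8.7,8.5,-7,-6,-16],
    [8.7,13,-10.5,-6,-24],
    [8.7,17.5,-14,-6,-32],
    [8.7,22,-17.5,-6,-40]
  ]
}}

```text
clock: 0.72
ee_pos: [0.41, -0.3595, 0.2497]
eef_rot: [0.843, 0.538, -0.0, -0.0]
contact_force: [-0.1, -0.2, -0.6]
width: 0.0871
```

```bash
cat > g.py <<'E'
from h import *
import sys
x,y,z=map(float,sys.argv[1:4]); a=[float(v) for v in sys.argv[4:6]] if len(sys.argv)>4 else (-.065,-.998)
go([x,y,z],a)
E
python3 g.py .6400 .1148 .25
```

```text
pos [ 0.41   -0.3595  0.2497] tool [ 0.421  0.907 -0.   ] d cm [ 5.271e+01  8.700e-01 -3.000e-02] yaw 158.8 or -21.2 F [-0.1 -0.2 -0.6]
```

Request:
{"method": "apply_moves", "body": {
  "increments": [
    [8.7,6,0.1,0,-7],
    [8.7,12,0.2,0,-14],
    [8.7,18,0.3,0,-21],
    [8.7,24,0.4,0,-21],
    [8.7,30,0.5,0,-21]
  ]
}}

```text
clock: 1.35
ee_pos: [0.5421, -0.0908, 0.2497]
eef_rot: [0.733, 0.681, -0.0, 0.0]
contact_force: [1.1, -0.5, 0.0]
width: 0.087
```

```bash
python3 g.py .6400 .1148 .25
```

```text
pos [ 0.5421 -0.0908  0.2497] tool [ 0.074  0.997 -0.   ] d cm [21.23  8.25 -0.04] yaw 179.5 or -0.5 F [ 1.1 -0.5  0. ]
```

Request:
{"method": "apply_moves", "body": {
  "increments": [
    [8.7,5.3,2.1,0,0],
    [8.7,10.6,4.2,0,0],
    [8.7,15.9,6.2,0,-0.5],
    [8.7,21.2,8.2,2,-0.5],
    [8.7,21.2,8.2,4,-0.5]
  ]
}}

```text
clock: 1.98
ee_pos: [0.6387, 0.1197, 0.2086]
eef_rot: [0.727, 0.687, 0.001, -0.002]
contact_force: [-0.0, -0.9, -0.4]
width: 0.0869
```

Run:
```python
from h import *
c=calibration("wrist"); s=sense(); im=capture("wrist"); cv2.imwrite("pics/w1.png",im)
import json; json.dump({k:np.array(v).tolist() for k,v in c.items()},open("w1.json","w"))
print(c,s["ee_pos"],s["eef_rot"],proj(c,[[.6497,.2134,.065],[.6336,-.0337,.065]]))
```

```text
{'vertical_fov': 64.71042788541291, 'cx': 251.6294270436189, 'cy': 191.57582454657353, 'xyz': array([0.64363511, 0.20257639, 0.40341111]), 'rotation': array([-0.15107893,  0.0044957 , -0.02741742,  0.98813118])} [0.63873407 0.11971769 0.20859481] [ 0.72667999  0.68697321  0.0010526  -0.0017008 ] [[256.9939952   85.60536394]
 [254.17563507 287.46945653]]
```

View pics/w1.png

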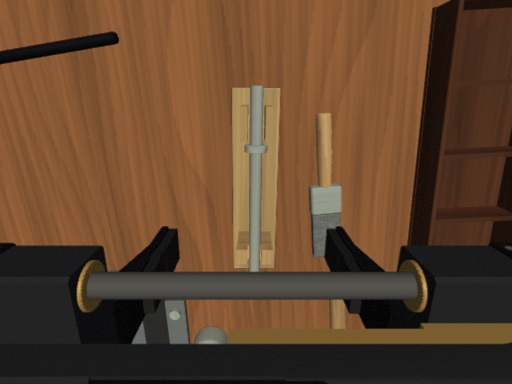

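```bash
python3 g.py .6433 .1148 .0463
```

```text
pos [0.6369 0.1152 0.2052] tool [ 0.06   0.998 -0.001] d cm [1.000e-02 7.500e-01 1.588e+01] yaw -179.7 or 0.3 F [-1.2 -1.9 -2.6]
```

Request:
{"method": "apply_moves", "body": {
  "increments": [
    [5,0,0.75,4,0],
    [5,0,0.75,8,0],
    [5,0,0.75,12,0],
    [5,0,0.75,14,0],
    [5,0,0.75,14,0]
  ]
}}

```text
clock: 2.65
ee_pos: [0.6458, 0.1112, 0.0688]
eef_rot: [0.73, 0.683, -0.001, -0.0]
contact_force: [-0.6, 1.0, 0.9]
width: 0.0517
```

```bash
python3 g.py .6433 .1148 .0463
```

```text
pos [0.6458 0.1112 0.0688] tool [ 0.066  0.998 -0.001] d cm [ 0.35 -0.26  2.25] yaw 180.0 or -0.0 F [-0.6  1.   0.9]
```

Request:
{"method": "apply_moves", "body": {
  "increments": [
    [5,0.2,-0.1,1.5,0],
    [5,0.2,-0.1,2.2,0],
    [5,0.2,-0.1,2.2,0],
    [5,0.2,-0.1,2.2,0]
  ]
}}

```text
clock: 3.15
ee_pos: [0.6461, 0.1149, 0.0483]
eef_rot: [0.73, 0.684, 0.0, 0.0]
contact_force: [0.8, 0.5, -0.0]
width: 0.0502
```

```bash
python3 g.py .6433 .1148 .0463
```

```text
pos [0.6461 0.1149 0.0483] tool [0.064 0.998 0.   ] d cm [-0.02 -0.27  0.2 ] yaw -180.0 or 0.0 F [ 0.8  0.5 -0. ]
```

Close gently, centring by force.

Request:
{"method": "apply_moves", "body": {
  "increments": [
    [3.5,0,-0.25,0.2,0],
    [2.5,0,-0.25,0.2,0],
    [1.8,0,-0.25,0.2,0],
    [1.0,0,-0.25,0.2,0],
    [0.5,0,-0.25,0.2,0]
  ]
}}

```text
clock: 3.78
ee_pos: [0.6433, 0.1148, 0.0459]
eef_rot: [0.73, 0.684, 0.0, 0.0]
contact_force: [0.6, -0.3, -1.0]
width: 0.0095
```

Request:
{"method": "apply_moves", "body": {
  "increments": [
    [0.5,0,-0.25,0,0],
    [0.5,0,-0.25,0,0]
  ]
}}

```text
clock: 4.03
ee_pos: [0.6404, 0.1151, 0.0459]
eef_rot: [0.729, 0.684, -0.0, -0.0]
contact_force: [0.3, 0.7, 0.4]
width: 0.0056
```

```bash
python3 g.py .6433 .1148 .0463
```

```text
pos [0.6404 0.1151 0.0459] tool [ 0.064  0.998 -0.   ] d cm [-0.01  0.29 -0.04] yaw -180.0 or 0.0 F [0.3 0.7 0.4]
```

Run:
```python
from h import *
im=capture("scene"); cv2.imwrite("pics/s2f.png",im)
w=capture("wrist")
a=cv2.resize(im[140:290,170:320],(500,500),interpolation=cv2.INTER_CUBIC)
b=cv2.resize(w[60:360,130:400],(300,333))
o=np.zeros((500,800,3),np.uint8);o[:,:500]=a;o[:333,500:]=b;cv2.imwrite("pics/s2.png",o)
```

```text
(no output)
```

View pics/s2.png

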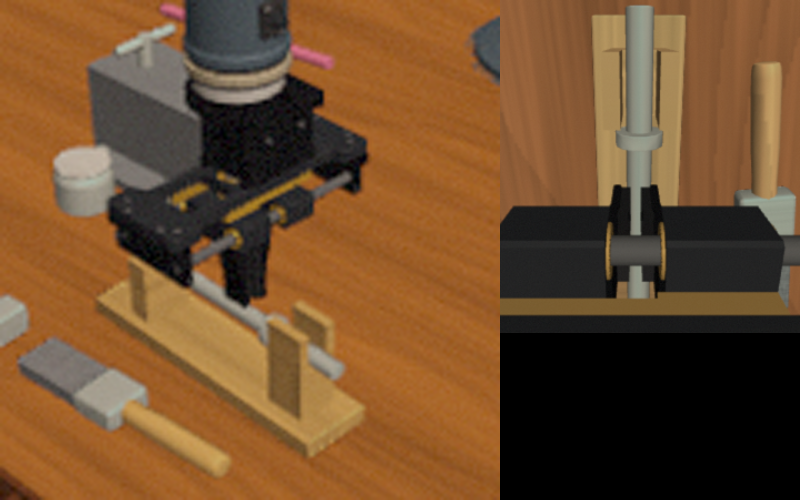

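Run:
```python
from h import *
s=sense();print(s["width"],s["clock"],s["ee_pos"],s["contact_force"])
c=calibration("scene")
P=[s["ee_pos"],[.6433,.1148,.065],[.6433,.1148,.072],[.6497,.2134,.065],[.6336,-.0337,.065],[.6404,.1151,.0646]]
print(((proj(c,P)-[170,140])*500/150).round())
im=cv2.imread("pics/s2f.png")[205:250,220:280]
cv2.imwrite("pics/s3.png",cv2.resize(im,None,fx=12,fy=12,interpolation=cv2.INTER_CUBIC))
```

```text
0.005120913728040072 4.125 [0.64063333 0.11498068 0.0458686 ] [1.05653937 0.48290676 0.22299447]
[[245. 327.]
 [242. 308.]
 [242. 301.]
 [336. 368.]
 [119. 230.]
 [245. 307.]]
```

View pics/s3.png

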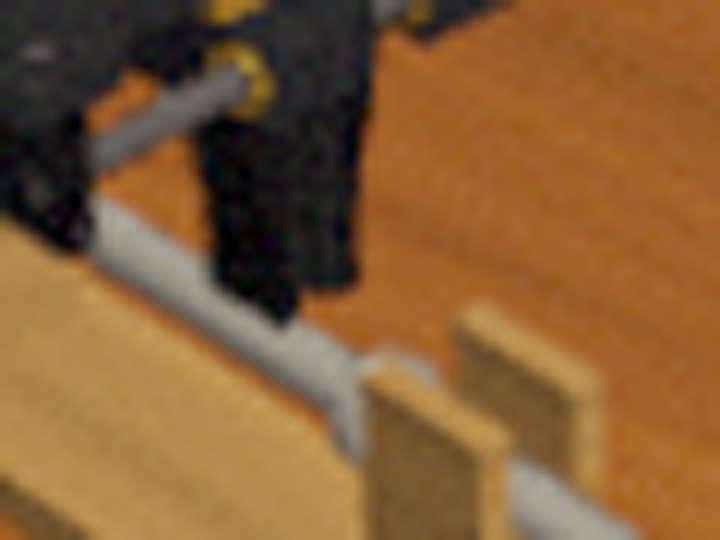

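Run:
```python
from h import *
import json
c=json.load(open("w1.json"))
M=R.from_quat([ 0.72667999,0.68697321,0.0010526,-0.0017008]).as_matrix(); t=np.array([0.63873407,0.11971769,0.20859481])
for dz in (0,-.0187,-.03,-.04): print(dz,proj(c,[t+M@[x,y,dz] for y in(-.0435,.0435) for x in (-.0095,.0095)]).round(0).tolist())
print(R.from_quat(c["rotation"]).as_matrix().round(2), M.T@(np.array(c["xyz"])-t))
c=calibration("wrist"); s=sense(); M=R.from_quat(s["eef_rot"]).as_matrix(); print("now",M.T@(np.array(c["xyz"])-s["ee_pos"]))
w=cv2.imread("pics/w1.png")[215:300,130:370]; cv2.imwrite("pics/w1c.png",cv2.resize(w,None,fx=3.3,fy=3.3))
```

```text
0 [[190.0, 234.0], [188.0, 209.0], [313.0, 234.0], [315.0, 209.0]]
-0.0187 [[184.0, 247.0], [182.0, 220.0], [319.0, 247.0], [321.0, 220.0]]
-0.03 [[180.0, 256.0], [178.0, 227.0], [323.0, 256.0], [325.0, 227.0]]
-0.04 [[176.0, 264.0], [174.0, 234.0], [326.0, 264.0], [329.0, 235.0]]
[[ 1.    0.05  0.02]
 [-0.06  0.95  0.3 ]
 [-0.   -0.3   0.95]] [ 8.37558253e-02  4.26517555e-05 -1.94494052e-01]
now [ 8.38100362e-02  1.38362228e-05 -1.94495773e-01]
```

View pics/w1c.png

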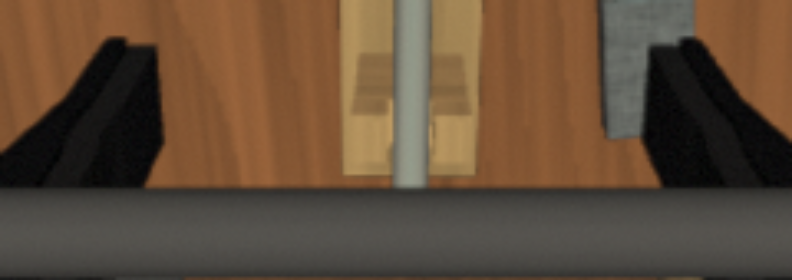

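Run:
```python
from h import *
c=calibration("scene")
for z in (.1,.116,.13,.144,.16): print(z,((proj(c,[[.735,.1525,z],[.735,.0775,z],[.546,.1525,z]])-[170,140])*500/150).round().tolist())
print("tip",[(z,((proj(c,[.6404,.1245,z])-[170,140])*500/150).round().tolist()) for z in (.046,.06,.07,.075,.08)])
im=cv2.imread("pics/s2f.png")[180:245,195:285]
cv2.imwrite("pics/s4.png",cv2.resize(im,None,fx=8.8,fy=8.8,interpolation=cv2.INTER_CUBIC))
```

```text
0.1 [[188.0, 350.0], [115.0, 306.0], [363.0, 234.0]]
0.116 [[187.0, 332.0], [113.0, 288.0], [364.0, 217.0]]
0.13 [[186.0, 315.0], [112.0, 272.0], [364.0, 201.0]]
0.144 [[185.0, 298.0], [110.0, 256.0], [364.0, 186.0]]
0.16 [[184.0, 279.0], [109.0, 237.0], [365.0, 167.0]]
tip [(0.046, [[254.0, 332.0]]), (0.06, [[254.0, 317.0]]), (0.07, [[254.0, 306.0]]), (0.075, [[253.0, 301.0]]), (0.08, [[253.0, 296.0]])]
```

View pics/s4.png

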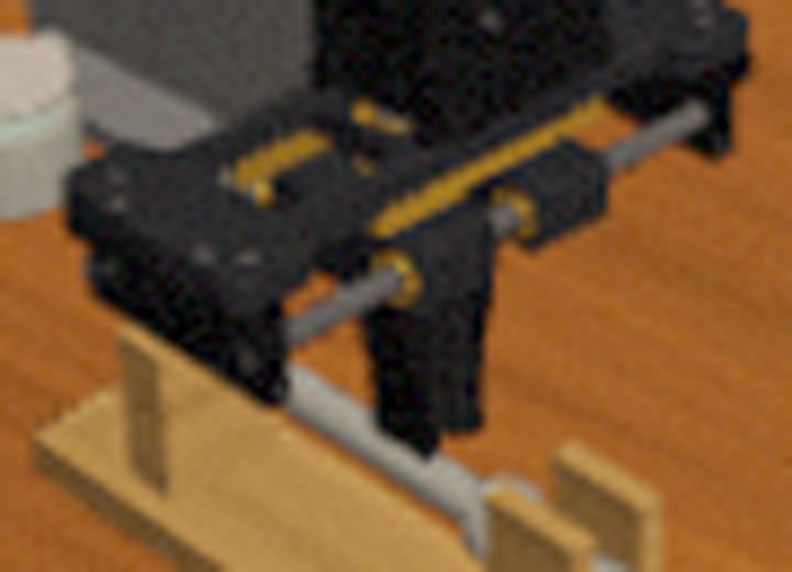

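Wrist and scene views both show that the fingertips are about 26 mm higher than the reported TCP. The gripper closed just above the spindle and didn't touch it. I'll reopen and go down by that amount.

Request:
{"method": "apply_moves", "body": {
  "increments": [
    [4,0,0.28,-0.5,0],
    [5,0,0.28,-0.5,0],
    [5,0,0.28,-0.5,0],
    [5,0,0.28,1.0,0],
    [5,0,0.28,1.8,0]
  ]
}}

```text
clock: 4.75
ee_pos: [0.6425, 0.1144, 0.0261]
eef_rot: [0.73, 0.684, -0.001, -0.0]
contact_force: [-0.2, -0.1, 0.1]
width: 0.0457
```

Request:
{"method": "apply_moves", "body": {
  "increments": [
    [5,0,0,0.7,0],
    [5,0,0,0.7,0],
    [5,0,0,0.7,0]
  ]
}}

```text
clock: 5.12
ee_pos: [0.6437, 0.115, 0.021]
eef_rot: [0.73, 0.684, 0.0, 0.0]
contact_force: [-0.5, -0.8, -0.6]
width: 0.0497
```

```bash
python3 g.py .6433 .1148 .02
```

```text
pos [0.6437 0.115  0.021 ] tool [0.065 0.998 0.   ] d cm [-0.02 -0.04  0.1 ] yaw -180.0 or 0.0 F [-0.5 -0.8 -0.6]
```

Request:
{"method": "apply_moves", "body": {
  "increments": [
    [3.5,0,0,0,0],
    [2.5,0,0,0,0],
    [1.8,0,0,0,0],
    [1.0,0,0,0,0],
    [0.5,0,0,0,0]
  ]
}}

```text
clock: 5.75
ee_pos: [0.6431, 0.1148, 0.0209]
eef_rot: [0.73, 0.684, -0.0, -0.0]
contact_force: [-1.5, -0.4, 1.1]
width: 0.0129
```

Request:
{"method": "apply_moves", "body": {
  "increments": [
    [0.5,0,0,-1,0],
    [0.5,0,0,-2,0],
    [0.5,0,0,-4,0],
    [0.5,0,0,-6,0],
    [0.5,0,0,-7,0]
  ]
}}

```text
clock: 6.38
ee_pos: [0.6446, 0.1153, 0.0934]
eef_rot: [0.73, 0.684, 0.001, 0.001]
contact_force: [0.6, 0.7, -4.2]
width: 0.0129
```

```bash
python3 g.py .4593 .145 .091 -.0248 -.9997; python3 -c "
from h import *
print(sense()['width'])"
```

```text
pos [0.6446 0.1153 0.0934] tool [0.065 0.998 0.001] d cm [  1.77 -18.68   0.18] yaw 177.7 or -2.3 F [ 0.6  0.7 -4.2]
0.012885447052889307
```

Request:
{"method": "apply_moves", "body": {
  "increments": [
    [0.5,2,-3,0,-0.8],
    [0.5,2,-7,0,-1.6],
    [0.5,2,-11,0,-2.3],
    [0.5,2,-15,0,-2.3],
    [0.5,2,-18.5,0,-2.3]
  ]
}}

```text
clock: 7.0
ee_pos: [0.4587, 0.1469, 0.0913]
eef_rot: [0.716, 0.699, 0.0, 0.0]
contact_force: [0.3, -0.2, -3.6]
width: 0.0132
```

Request:
{"method": "apply_moves", "body": {
  "increments": [
    [0.5,0,0,2,0],
    [0.5,0,0,4,0],
    [0.5,0,0,6,0],
    [0.5,0,0,6,0],
    [0.5,0,0,6,0]
  ]
}}

```text
clock: 7.62
ee_pos: [0.4608, 0.1471, 0.0317]
eef_rot: [0.716, 0.698, 0.001, 0.0]
contact_force: [-0.1, 0.0, -3.1]
width: 0.0128
```

```bash
python3 g.py .4593 .145 .021 -.0248 -.9997
python3 - <<'E'
from h import *
for n,b in(("top",(190,130,360,230)),("scene",(180,130,320,260))):
    im=capture(n); cv2.imwrite(f"pics/{n}5.png",im)
a=cv2.resize(cv2.imread("pics/top5.png")[145:225,190:310],(800,533),interpolation=cv2.INTER_CUBIC)
cv2.imwrite("pics/t5.png",a)
b=cv2.resize(cv2.imread("pics/scene5.png")[150:240,190:300],(733,600),interpolation=cv2.INTER_CUBIC)
cv2.imwrite("pics/s5.png",b)
E
```

```text
pos [0.4608 0.1471 0.0317] tool [0.024 1.    0.   ] d cm [-0.22 -0.15  1.07] yaw -180.0 or 0.0 F [-0.1  0.  -3.1]
```

View pics/s5.png

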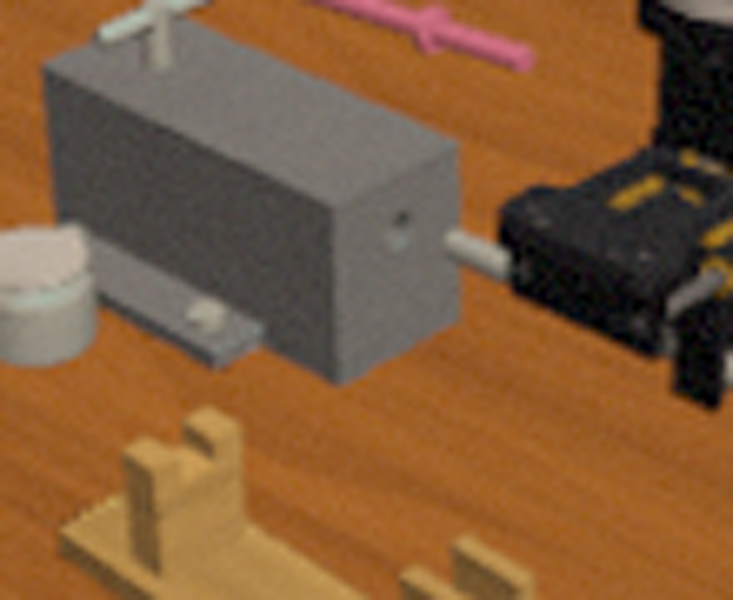

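Run:
```python
from h import *
g=cv2.cvtColor(cv2.imread("pics/top0.png"),cv2.COLOR_BGR2GRAY).astype(float)
b=cv2.imread("pics/top0.png").astype(float); sat=b[:,:,2]-b[:,:,0]   # wood red-blue high, iron low
c=calibration("top")
for u0,u1 in((282,292),(336,346)):
    p=sat[180:232,u0:u1].mean(1); gr=g[180:232,u0:u1].mean(1)
    print("sat",np.round(p).astype(int).tolist()); print("gray",np.round(gr).astype(int).tolist())
p=sat[190:214,270:290].mean(0); print("front cols 270..",np.round(p).astype(int).tolist())
b5=cv2.imread("pics/top5.png").astype(float); s5=b5[:,:,2]-b5[:,:,0]
for u in range(258,290,2): print(u,np.round(s5[185:215,u]).astype(int).tolist())
```

```text
sat [75, 73, 74, 77, 77, 76, 79, 80, 35, 4, 2, 2, 3, 3, 3, 3, 2, 3, 2, 2, 3, 3, 3, 2, 3, 3, 3, 2, 2, 3, 3, 2, 3, 2, 2, 2, 0, 27, 68, 81, 78, 74, 74, 76, 77, 77, 78, 76, 76, 75, 78, 78]
gray [100, 98, 99, 100, 104, 102, 102, 104, 107, 109, 110, 108, 108, 109, 110, 109, 110, 108, 109, 109, 109, 110, 110, 110, 111, 112, 109, 111, 110, 111, 110, 110, 111, 112, 112, 98, 66, 62, 95, 107, 104, 99, 98, 101, 101, 100, 102, 101, 100, 102, 103, 104]
sat [78, 80, 82, 81, 58, 47, 46, 47, 50, 50, 18, 3, 4, 4, 5, 5, 6, 5, 4, 5, 4, 5, 4, 4, 4, 5, 6, 5, 5, 5, 4, 4, 4, 5, 4, 5, 2, 2, 4, 32, 50, 53, 51, 51, 52, 54, 53, 51, 52, 67, 79, 80]
gray [102, 105, 105, 105, 104, 102, 101, 100, 102, 104, 110, 112, 111, 110, 112, 112, 112, 112, 112, 111, 116, 121, 123, 121, 120, 113, 111, 111, 112, 114, 113, 113, 113, 113, 113, 111, 110, 98, 67, 77, 101, 106, 103, 104, 105, 106, 105, 104, 104, 106, 104, 104]
front cols 270.. [75, 74, 74, 75, 75, 75, 77, 70, 29, 2, 2, 2, 3, 3, 3, 3, 2, 3, 3, 3]
258 [82, 81, 86, 85, 86, 83, 78, 82, 80, 79, 79, 75, 87, 74, 30, 13, 17, 19, 37, 71, 75, 77, 72, 70, 75, 79, 77, 75, 78, 8
[... 1051 characters left out ...]
 79, 83, 86, 89, 82, 81, 85, 85, 79, 73, 78, 77, 73, 74, 75, 77, 76, 79, 81]
278 [82, 82, 87, 81, 77, 64, 51, 46, 46, 41, 34, 37, 33, 38, 39, 33, 26, 24, 22, 21, 20, 22, 20, 19, 20, 17, 13, 12, 14, 16]
280 [82, 85, 71, 22, 1, -4, 2, -1, 2, 1, 0, 4, 1, 2, 3, 0, 4, -1, 0, 1, 3, 0, 2, 0, 1, 0, 4, 4, 2, 1]
282 [80, 84, 80, 26, -1, 3, 4, 2, 5, 2, 3, 4, 3, 5, 4, 6, 3, 3, 2, 4, 1, 3, 2, 4, 0, 3, 2, 1, 3, 1]
284 [80, 83, 83, 30, 2, 0, 3, 2, 3, 4, 3, 2, 5, 1, 2, 5, 3, 2, 4, 2, 2, 3, 1, 2, 3, 3, 4, 0, 2, 2]
286 [79, 85, 86, 31, 1, 5, 3, 3, 1, 4, 3, 4, 1, 5, 2, 1, 1, 4, 5, 2, 0, 4, 2, 3, 2, 1, 2, 3, 1, 6]
288 [80, 84, 85, 40, 4, 2, 4, 5, 3, 4, 3, 0, 4, 4, 3, 2, 3, 1, 4, 3, 4, 4, 2, 6, 3, 1, 1, 4, 1, 2]
```

View pics/t5.png

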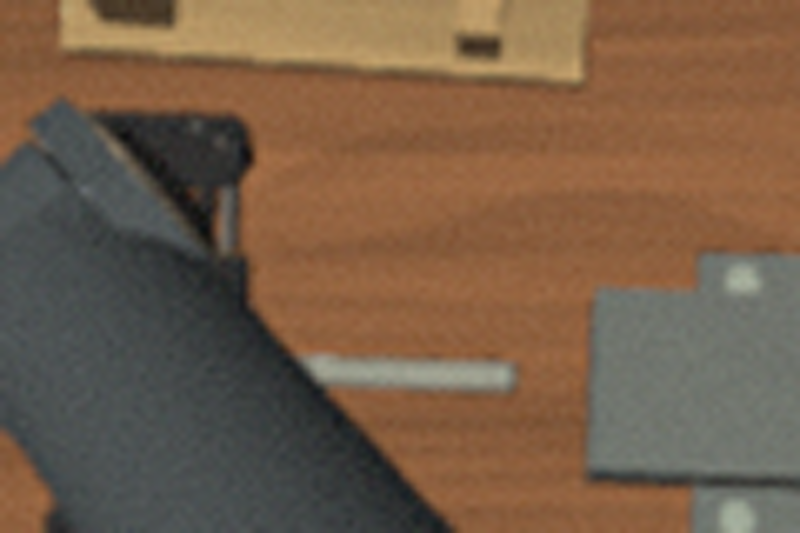

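Run:
```python
from h import *
c=calibration("top"); s=calibration("scene")
print("block ctr",unproj(c,286.5,201.57,.095)); print("edges",unproj(c,286.5,187.93,.095),unproj(c,286.5,215.2,.095))
print("face", unproj(c,278.15,201.5,.095))
for z in(.0757,.08): print("spindle",unproj(c,262,201.05,z),"tip",unproj(c,267.5,201.05,z))
def pl(cal,u,v,y):
    o,d=ray(cal,u,v); return o+d*(y-o[1])/d[1]
print("scene mouth",pl(s,249.4,184.1,-.035)); 
for y in (-.006,-.003,0,.003): print("scene tip",y,pl(s,257.5,185.6,y))
g=cv2.imread("pics/scene0.png")[176:192,240:260].astype(int).sum(2)//3; print(g)
```

```text
block ctr [ 0.45456859 -0.06000763  0.095     ]
edges [ 0.49437734 -0.06005725  0.095     ] [ 0.41514977 -0.05995849  0.095     ]
face [ 0.4546293  -0.03587662  0.095     ]
spindle [0.45758469 0.01115128 0.0757    ] tip [ 0.45768004 -0.00505345  0.0757    ]
spindle [0.45715643 0.01109001 0.08      ] tip [ 0.45725142 -0.00505393  0.08      ]
scene mouth [ 0.45632408 -0.035       0.06447932]
scene tip -0.006 [ 0.45228707 -0.006       0.06883841]
scene tip -0.003 [ 0.45559403 -0.003       0.07151016]
scene tip 0 [0.45890098 0.         0.07418192]
scene tip 0.003 [0.46220793 0.003      0.07685367]
[[112 112 113 109 114 116 111 113 104 106 103  98 100 102  99 103 104 103
  106  98]
 [110 113 111 114 116 108 106 106 101 101 103 104 101  99 101 100 106 104
  102  99]
 [111 111 112 110 104 105  99  99 102 101 101 100 101 103 106 100 104 106
  103  98]
 [117 112 108 107 100 100 104 100  98 100 102 104  99 104 103 103 102 103
  100  97]
 [107 109 102 101 100  99 100 104 103 103 101 102  98 102  98 101 102 102
  102 101]
 [ 94  98 102  98 101 104  98 103  97  97  93  98 100 101 104 102 104  99

[... 161 characters left out ...]
 102 101
  101 104]
 [ 93 106  99  98 102  98  99 104 109 102  98 107 103 100 101 104 103 101
  105 107]
 [ 97 101 101 101 100 102  98 106 115 117 119 110 105 102 101 103 102 106
   99 104]
 [ 95 103 101 101 104 100 105 103 116 120 118 108 103 103 101 102 104 101
  100 101]
 [ 96 102 103 102 100 100 100 101 111 114 106 103 102 103 101 105 104 105
  103  95]
 [ 93 102 102 105 102 103 103  98  98  98  99 100 100 101 105 102 105 103
   99  96]
 [ 95 101 101 100  98 104 103 102 105 104  97 103 102 102 102 100 100 103
  102 100]
 [ 92 102 101  98 100 103 105 100  99 100 103 103 102 102 103 105 103 104
   98  99]
 [ 95 102 103 102 103 104  99 102 101 102 105 105 101 101 103 103 101 105
  102  98]]
```

Run:
```python
from h import *
b=cv2.imread("pics/scene5.png").astype(int); s=b[:,:,2]-b[:,:,0]
print("cols 254..268, rows 178..196"); print(s[178:197,254:269]); 
c=calibration("scene")
for y in(-.036,-.005,.01): print(y, proj(c,[[.4552+.0248*(y+.036),y,.065],[.4569+.0248*(y+.036),y,.0757]]).round(2).tolist())
```

```text
cols 254..268, rows 178..196
[[ 10  11  12   9  25  89 121 118 118 118 122 126 125 121  75]
 [ 11   9  11   9  24  86 123 117 123 120 124 118  79  51  19]
 [ 12  10   9  12  23  83 136 118 123 125 118  75  16  -7   0]
 [ 10  12  13   8  22  88 121 121 118 119  87  20  -2  -5  -1]
 [ 12  13  11   9  24  96 124 122 116 117  90  31   2   0   4]
 [ 11  13  11   8  27  96 137 127 124 128  93  23  -8  -2   7]
 [ 12  10  10  12  25  65 107 126 130 133  85 -10  -4  -1   2]
 [ 13  10  16  22  22  28  51  68  91 120  90  -2   6  -5   1]
 [ 12   9  18  20  18  23  18  16  35  59  44   1  -3   0   2]
 [ 11  11  12  16  18  17  18  19  20  19  20  16  10  -5   1]
 [ 14  12  14   7  12  19  16  18  23  23  22  20  13   0   7]
 [ 13  11   9   9  17  30  25  16  14  15  20  19  12   2   4]
 [ 14   9  10   8  25  81  80  46  23  11  16  15  12   1   9]
 [ 12  10   9  10  29  89 123 107  82  47  22   8   1  -7  -1]
 [ 12  12  13   8  26  90 127 117 122 115  79  67  39  -4   1]
 [ 12   7  12  11  27  86 132 117 121 117 135 127  85   9  -6]
 [ 10  12  12  11  24  88 123 110 116 118 118 123 108  66  40]
 [ 12  12  12   9  24  88 124 117 122 119 117 119 123 114  98]
 [ 12  15  10   8  25  93 128 120 119 121 115 123 121 123 120]]
-0.036 [[249.41, 183.69], [248.95, 180.82]]
-0.005 [[256.93, 187.31], [256.51, 184.42]]
0.01 [[260.65, 189.1], [260.24, 186.2]]
```

Request:
{"method": "apply_moves", "body": {
  "increments": [
    [0.5,0,-0.15,0.45,0],
    [0.5,0,-0.15,0.85,0],
    [0.5,-0.8,-0.15,0.85,0],
    [0.5,-1.6,-0.15,0.85,0],
    [0.5,-2.2,-0.15,0.85,0]
  ]
}}

```text
clock: 8.35
ee_pos: [0.4581, 0.1238, 0.0223]
eef_rot: [0.716, 0.698, -0.0, 0.0]
contact_force: [-0.2, -0.3, -2.9]
width: 0.0126
```

Run:
```python
from h import *
s=sense(); print(s["ee_pos"].round(4),s["contact_force"].round(2))
im=capture("scene"); cv2.imwrite("pics/scene6.png",im); b=im.astype(int)
t=capture("top").astype(int); cv2.imwrite("pics/top6.png",t)
print("cols 246..264 rows 176..196"); print((b[:,:,2]-b[:,:,0])[176:197,246:265]); print((b.sum(2)//3)[176:197,246:265])
st=(t[:,:,2]-t[:,:,0]); print("top cols 262..278 rows 194..208"); print(st[194:209,262:280])
print(sense()["ee_pos"].round(4))
```

```text
[0.4581 0.1238 0.0223] [-0.24 -0.3  -2.91]
cols 246..264 rows 176..196
[[ 12  11  10  10  11  13  13  10  11  10  13  10  37  99 130 126 128 124
  121]
 [  9  12  10   7  14  13  13  13  10   8   9  10  24  86 123 124 114 110
   93]
 [ 13  11  13   9  12  11  12  14  12   9  12   7  25  91 123 110  75  19
  -11]
 [  9   7  12  12  11  12  12   9  12  10  13   9  19  75  75  15 -10  -2
    3]
 [  7  10  14  10  10  13  13  12   9  13  14  12   7  -2  -3  -4   5   3
    6]
 [ 10   9  12  10   9   9  12   9  13  11  11  11   5  -1  -1   4   3   6
    5]
 [ 12  14  11   6   7   8  10  11   9   7  12  13   8  -2   0  -3   2   4
    4]
 [ 11  10   6  11   7  10  11  15  13  13   9  10   7  -2  -1  -6   4  -2
    3]
 [ 13  11  14  11   8  14  18  20  21  18  12  12   7  -4   5  -5  -1  -2
    4]
 [ 11  14  13  10   4  12  22  23  24  21  18  12  14   0   3   5  -5   0
   -2]
 [ 12  16  11   8   2  15  18  21  19  22  22  21  19  10  -7   4   3  -4
    3]
 [ 10  10   8   8   9  13  14  18  19  18  21  23  20  19   8  -4   3 -13
    5]
 [  9   9   9  11  10  11  12  13  16  17  20  22  21  20
[... 2703 characters left out ...]
83 83 81 81 83 84 81 83 85 86 86 94 86 39 -1]
 [35 37 37 34 27 26 32 42 47 48 48 48 48 68 85 85 37  1]
 [13 13 15 15 14 14 15 16 20 17 20 18 18 44 75 76 30  1]
 [13 16 14 16 15 14 15 16 14 15 12 13 11 34 76 71 23 -1]
 [14 13 12 15 19 15 16 17 17 14 17 15 12 32 67 73 23  0]
 [29 26 23 20 19 22 24 20 21 25 17 11 15 38 71 68 21  2]
 [63 63 59 61 53 58 53 54 54 59 47 44 50 66 75 66 20  3]
 [74 77 77 78 76 78 78 78 80 78 77 79 77 79 75 67 24  0]
 [76 73 70 73 71 77 77 75 74 71 71 72 72 73 74 65 20 -1]
 [70 69 72 70 72 71 70 74 70 70 71 71 71 70 71 61 20  0]]
[0.4581 0.1235 0.0223][ WARN:0@0.810] global loadsave.cpp:1063 imwrite_ Unsupported depth image for selected encoder is fallbacked to CV_8U.
```

Run:
```python
from h import *
c=calibration("top")
for u,v in((264,202.2),(268,202.26),(272,202.4)):
    p=unproj(c,u,v,.0665); print(p, "needed x",.4546+.0248*(p[1]+.060))
print("tip y",unproj(c,275,202.3,.0665))
```

```text
[0.45510592 0.00531976 0.0665    ] needed x 0.4562199300708815
[ 0.45499779 -0.00655457  0.0665    ] needed x 0.45592544671934326
[ 0.45465134 -0.01842339  0.0665    ] needed x 0.45563109980865474
tip y [ 0.45500235 -0.02731886  0.0665    ]
```

Request:
{"method": "apply_moves", "body": {
  "increments": [
    [0.5,-0.3,0.1,0,0],
    [0.5,-0.6,0.1,0,0],
    [0.5,-0.8,0.1,0,0],
    [0.5,-1.0,0.1,0,0],
    [0.5,-1.2,0.1,0,0]
  ]
}}

```text
clock: 9.07
ee_pos: [0.4588, 0.1127, 0.0223]
eef_rot: [0.716, 0.698, 0.0, 0.0]
contact_force: [-0.4, -0.1, -4.3]
width: 0.0134
```

Request:
{"method": "apply_moves", "body": {
  "increments": [
    [0.5,-0.1,0,0,0],
    [0.5,-0.25,0,0,0],
    [0.5,-0.4,0,0,0],
    [0.5,-0.5,0,0,0],
    [0.5,-0.6,0,0,0]
  ]
}}

```text
clock: 9.7
ee_pos: [0.4587, 0.1067, 0.0223]
eef_rot: [0.716, 0.698, 0.0, 0.0]
contact_force: [-0.7, -0.0, -3.5]
width: 0.0133
```

Request:
{"method": "apply_moves", "body": {
  "increments": [
    [0.5,-0.3,0,0,0],
    [0.5,-0.6,0,0,0],
    [0.5,-0.9,0,0,0],
    [0.5,-1.2,0,0,0],
    [0.5,-1.5,0,0,0]
  ]
}}

```text
clock: 10.32
ee_pos: [0.4583, 0.0915, 0.0223]
eef_rot: [0.716, 0.698, 0.0, 0.0]
contact_force: [-0.6, -1.1, -4.2]
width: 0.013
```

Request:
{"method": "apply_moves", "body": {
  "increments": [
    [0.5,-0.4,0,0,0],
    [0.5,-0.8,0,0,0],
    [0.5,-1.2,0,0,0],
    [0.5,-1.6,0,0,0],
    [0.5,-2.0,0,0,0]
  ]
}}

```text
clock: 10.95
ee_pos: [0.4578, 0.0715, 0.0224]
eef_rot: [0.716, 0.698, 0.0, 0.0]
contact_force: [-0.6, -0.1, -3.3]
width: 0.0129
```

Request:
{"method": "apply_moves", "body": {
  "increments": [
    [0.5,-0.4,0,0,0],
    [0.5,-0.8,0,0,0],
    [0.5,-1.1,0,0,0],
    [0.5,-1.4,0,0,0],
    [0.5,-1.7,0,0,0]
  ]
}}

```text
clock: 11.58
ee_pos: [0.4574, 0.0546, 0.0223]
eef_rot: [0.716, 0.698, -0.0, 0.0]
contact_force: [0.3, -0.1, -3.5]
width: 0.0129
```

Request:
{"method": "apply_moves", "body": {
  "increments": [
    [0.5,-0.3,0,0,0],
    [0.5,-0.6,0,0,0],
    [0.5,-0.9,0,0,0],
    [0.5,-1.2,0,0,0],
    [0.5,-1.4,0,0,0]
  ]
}}

```text
clock: 12.2
ee_pos: [0.4575, 0.043, 0.0226]
eef_rot: [0.715, 0.699, 0.002, -0.001]
contact_force: [-0.4, 5.3, -3.9]
width: 0.0128
```

Request:
{"method": "apply_moves", "body": {
  "increments": [
    [0.5,-0.3,0,0,0],
    [0.5,-0.6,0,0,0],
    [0.5,-0.9,0,0,0],
    [0.5,-1.2,0,0,0],
    [0.5,-1.5,0,0,0]
  ]
}}

```text
clock: 12.82
ee_pos: [0.4569, 0.0285, 0.0225]
eef_rot: [0.715, 0.699, 0.002, -0.001]
contact_force: [0.2, 7.4, -3.7]
width: 0.0134
```

Request:
{"method": "apply_moves", "body": {
  "increments": [
    [1.5,0.2,0,0,0],
    [2.5,0.2,0,0,0],
    [4,0.2,0,0,0],
    [5,0.2,0,0,0],
    [5,0.2,0,0,0]
  ]
}}

```text
clock: 13.45
ee_pos: [0.4568, 0.0276, 0.0224]
eef_rot: [0.716, 0.698, -0.0, 0.0]
contact_force: [0.2, 0.3, 1.3]
width: 0.0458
```

Request:
{"method": "apply_moves", "body": {
  "increments": [
    [5,0,0,0,0],
    [5,0,0,0,0],
    [5,0,0,0,0]
  ]
}}

```text
clock: 13.82
ee_pos: [0.4567, 0.0278, 0.0223]
eef_rot: [0.716, 0.698, -0.0, 0.0]
contact_force: [0.0, 0.2, 0.4]
width: 0.0499
```

Run:
```python
from h import *
s=sense(); print(s["ee_pos"].round(4),s["contact_force"].round(2),s["width"])
im=capture("scene"); cv2.imwrite("pics/scene7.png",im)
w=capture("wrist")
a=cv2.resize(im[140:240,200:310],(440,400),interpolation=cv2.INTER_CUBIC)
o=np.zeros((400,800,3),np.uint8);o[:,:440]=a;o[:,440:]=cv2.resize(w[20:350,110:407],(360,400));cv2.imwrite("pics/c7.png",o)
```

```text
[0.4567 0.0278 0.0223] [0.01 0.2  0.41] 0.049884754349506316
```

View pics/c7.png

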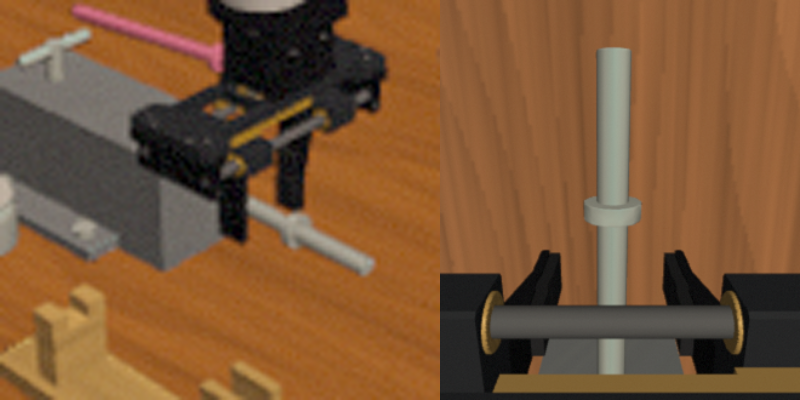

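Run:
```python
from h import *
c=calibration("wrist"); k=297/360
for n,x,y,z in(("tail top edge",613,48,.0685),("collar top seat side",612,222,.077),("collar back",612,200,.075)):
    print(n,unproj(c,110+(x-440)*k,20+y*330/400,z))
```

```text
tail top edge [0.45972896 0.1269028  0.0685    ]
collar top seat side [0.45779978 0.06121813 0.077     ]
collar back [0.45800652 0.06989452 0.075     ]
```

Request:
{"method": "apply_moves", "body": {
  "increments": [
    [5,1.2,0.05,0,0],
    [5,2.6,0.05,0,0],
    [5,4.0,0.05,0,0],
    [5,5.2,0.05,0.1,0],
    [5,5.2,0.05,0.1,0]
  ]
}}

```text
clock: 14.55
ee_pos: [0.4584, 0.0812, 0.0213]
eef_rot: [0.715, 0.699, 0.0, -0.0]
contact_force: [0.8, -0.3, 0.4]
width: 0.0505
```

```bash
python3 g.py .4583 .080 .0205 -.0248 -.9997
```

```text
pos [0.4584 0.0812 0.0213] tool [0.022 1.    0.   ] d cm [-0.12 -0.01  0.08] yaw -179.8 or 0.2 F [ 0.8 -0.3  0.4]
```

Request:
{"method": "apply_moves", "body": {
  "increments": [
    [3.5,-0.1,0,0.05,0],
    [2.5,-0.1,0,0.05,0],
    [1.8,-0.1,0,0.05,0],
    [1.0,-0.1,0,0.05,0],
    [0.5,-0.1,0,0.05,0]
  ]
}}

```text
clock: 15.18
ee_pos: [0.4584, 0.0785, 0.0208]
eef_rot: [0.716, 0.698, -0.0, 0.0]
contact_force: [-0.6, 0.1, 0.3]
width: 0.0128
```

Request:
{"method": "apply_moves", "body": {
  "increments": [
    [0.5,0,0,0,0],
    [0.5,0,0,0,0]
  ]
}}

```text
clock: 15.42
ee_pos: [0.4584, 0.0785, 0.0208]
eef_rot: [0.716, 0.698, -0.0, 0.0]
contact_force: [0.5, -0.8, 1.4]
width: 0.0132
```

Request:
{"method": "apply_moves", "body": {
  "increments": [
    [0.5,-0.2,0,-0.05,0],
    [0.5,-0.4,0,-0.1,0],
    [0.5,-0.7,0,-0.15,0],
    [0.5,-1.0,0,-0.15,0],
    [0.5,-1.3,0,-0.15,0]
  ]
}}

```text
clock: 16.05
ee_pos: [0.4584, 0.0681, 0.0224]
eef_rot: [0.715, 0.699, 0.002, -0.001]
contact_force: [0.0, 5.5, -2.1]
width: 0.0132
```

Request:
{"method": "apply_moves", "body": {
  "increments": [
    [0.5,-0.3,0,0,0],
    [0.5,-0.6,0,0,0],
    [0.5,-0.9,0,0,0],
    [0.5,-1.2,0,0,0],
    [0.5,-1.5,0,0,0]
  ]
}}

```text
clock: 16.68
ee_pos: [0.458, 0.0532, 0.0224]
eef_rot: [0.715, 0.699, 0.002, -0.001]
contact_force: [0.4, 6.2, -1.4]
width: 0.0131
```

Request:
{"method": "apply_moves", "body": {
  "increments": [
    [0.5,-0.4,0,0,0],
    [0.5,-0.8,0,0,0],
    [0.5,-1.2,0,0,0],
    [0.5,-1.6,0,0,0],
    [0.5,-2.0,0,0,0]
  ]
}}

```text
clock: 17.3
ee_pos: [0.4576, 0.0351, 0.0227]
eef_rot: [0.715, 0.699, 0.003, -0.001]
contact_force: [-1.5, 10.2, 1.0]
width: 0.0132
```

Request:
{"method": "apply_moves", "body": {
  "increments": [
    [0.5,-0.3,-0.03,-0.04,0],
    [0.5,-0.6,-0.03,-0.04,0],
    [0.5,-0.9,-0.03,-0.04,0],
    [0.5,-1.2,-0.03,-0.04,0],
    [0.5,-1.5,-0.03,-0.04,0]
  ]
}}

```text
clock: 17.92
ee_pos: [0.4569, 0.0197, 0.0231]
eef_rot: [0.715, 0.699, 0.002, -0.001]
contact_force: [-1.5, 9.9, 0.3]
width: 0.0128
```

Request:
{"method": "apply_moves", "body": {
  "increments": [
    [0.5,-0.3,-0.04,-0.04,0],
    [0.5,-0.6,-0.04,-0.04,0],
    [0.5,-0.9,-0.04,-0.04,0],
    [0.5,-1.2,-0.04,-0.04,0],
    [0.5,-1.5,-0.04,-0.04,0]
  ]
}}

```text
clock: 18.55
ee_pos: [0.4562, 0.004, 0.0233]
eef_rot: [0.715, 0.699, 0.002, -0.001]
contact_force: [-0.7, 7.7, 0.4]
width: 0.013
```

Request:
{"method": "apply_moves", "body": {
  "increments": [
    [0.5,-0.2,-0.02,-0.02,0],
    [0.5,-0.4,-0.02,-0.02,0],
    [0.5,-0.6,-0.02,-0.02,0],
    [0.5,-0.8,-0.02,-0.02,0],
    [0.5,-1.0,-0.02,-0.02,0]
  ]
}}

```text
clock: 19.18
ee_pos: [0.4558, -0.0062, 0.0235]
eef_rot: [0.715, 0.699, 0.002, -0.001]
contact_force: [1.2, 7.7, -0.9]
width: 0.013
```

Request:
{"method": "apply_moves", "body": {
  "increments": [
    [0.5,-0.1,0,0,0],
    [0.5,-0.2,0,0,0],
    [0.5,-0.3,0,0,0],
    [0.5,-0.4,0,0,0],
    [0.5,-0.5,0,0,0]
  ]
}}

```text
clock: 19.8
ee_pos: [0.4557, -0.011, 0.0235]
eef_rot: [0.715, 0.699, 0.002, -0.001]
contact_force: [-0.3, 8.0, -0.7]
width: 0.0128
```

Request:
{"method": "apply_moves", "body": {
  "increments": [
    [0.5,-0.1,0,0,0],
    [0.5,-0.2,0,0,0],
    [0.5,-0.3,0,0,0],
    [0.5,-0.35,0,0,0]
  ]
}}

```text
clock: 20.3
ee_pos: [0.4556, -0.0143, 0.0236]
eef_rot: [0.715, 0.699, 0.002, -0.001]
contact_force: [0.1, 8.6, 1.0]
width: 0.013
```

Request:
{"method": "apply_moves", "body": {
  "increments": [
    [0.5,-0.1,0,0,0],
    [0.5,-0.2,0,0,0],
    [0.5,-0.3,0,0,0]
  ]
}}

```text
clock: 20.68
ee_pos: [0.4556, -0.0151, 0.0236]
eef_rot: [0.715, 0.699, 0.003, -0.002]
contact_force: [-0.9, 13.7, -0.4]
width: 0.0129
```

Request:
{"method": "apply_moves", "body": {
  "increments": [
    [0.5,-0.1,0,0,0],
    [0.5,-0.15,0,0,0],
    [0.5,-0.15,0,0,0]
  ]
}}

```text
clock: 21.05
ee_pos: [0.4556, -0.0151, 0.0236]
eef_rot: [0.714, 0.7, 0.004, -0.002]
contact_force: [-0.6, 16.0, -0.8]
width: 0.013
```

Run:
```python
from h import *
s=sense(); print(s["ee_pos"].round(4),s["contact_force"].round(2))
c=calibration("wrist"); w=capture("wrist"); cv2.imwrite("pics/w8.png",w)
# collar face expected at mouth: project tail end for home
print("tail end if home (top edge)",proj(c,[.4552+.0248*.07,-.036+.07,.072]),"5mm short",proj(c,[.457,.039,.072]))
b=w.astype(int); print(((b[:,:,2]-b[:,:,0])[60:200,245:262].mean(1)).round().astype(int).tolist())
```

```text
[ 0.4556 -0.0151  0.0236] [-0.61 16.04 -0.81]
tail end if home (top edge) [[252.24809602 168.01057412]] 5mm short [[252.18301448 158.02541782]]
[89, 89, 89, 88, 89, 88, 88, 88, 88, 88, 89, 89, 89, 88, 88, 88, 89, 88, 88, 88, 88, 88, 88, 88, 88, 88, 88, 88, 88, 88, 88, 88, 88, 88, 88, 88, 88, 88, 88, 88, 88, 88, 89, 89, 89, 89, 89, 90, 89, 89, 89, 89, 89, 89, 89, 89, 89, 89, 89, 89, 89, 89, 89, 89, 88, 89, 88, 89, 88, 88, 89, 89, 89, 89, 88, 88, 89, 89, 89, 88, 88, 88, 88, 88, 88, 89, 88, 88, 88, 88, 88, 88, 88, 88, 88, 87, 87, 87, 87, 86, 87, 88, 84, 39, 15, 13, 14, 13, 5, 10, 13, 13, 13, 13, 13, 13, 13, 13, 13, 13, 13, 13, 13, 13, 13, 13, 13, 13, 13, 13, 13, 14, 13, 13, 13, 13, 13, 13, 13, 14]
```

Request:
{"method": "apply_moves", "body": {
  "increments": [
    [0.5,0.4,0,0,0],
    [1.5,0.5,0,0,0],
    [3,0.5,0,0,0],
    [5,0.5,0,0,0],
    [5,0.5,0,0,0]
  ]
}}

```text
clock: 21.72
ee_pos: [0.4552, -0.0179, 0.0233]
eef_rot: [0.716, 0.698, -0.0, 0.0]
contact_force: [0.7, -0.3, 0.3]
width: 0.0371
```

Request:
{"method": "apply_moves", "body": {
  "increments": [
    [5,0,0,0,0],
    [5,0,0,-2,0],
    [5,0,0,-5,0],
    [5,4,0,-10,0],
    [5,9,0,-12,0]
  ]
}}

```text
clock: 22.35
ee_pos: [0.459, 0.0729, 0.1459]
eef_rot: [0.717, 0.697, 0.001, 0.002]
contact_force: [1.1, 0.7, 0.0]
width: 0.0499
```

Run:
```python
from h import *
s=sense(); print(s["ee_pos"].round(4),s["contact_force"].round(2),s["width"])
for n in("scene","wrist","top"):
    im=capture(n); cv2.imwrite(f"pics/{n}9.png",im)
b=cv2.imread("pics/scene9.png").astype(int); c=calibration("scene")
P=lambda d:[[.4552+.0248*(y+.036),y+d,.065] for y in(-.036,-.028,.034)]
print("scene expect mouth/collar back/tail",proj(c,P(0)).round(1).tolist(),"4mm out",proj(c,P(.004)).round(1).tolist())
x0,y0=245,178; print(b.sum(2)[y0:y0+30,x0:x0+34]//3)
```

```text
[0.459  0.0729 0.1459] [1.15 0.73 0.05] 0.04986557972392062
scene expect mouth/collar back/tail [[249.4, 183.7], [251.3, 184.6], [266.7, 192.0]] 4mm out [[250.4, 184.1], [252.3, 185.1], [267.8, 192.5]]
[[107 104 106 ... 100 100 102]
 [102 103 102 ... 103 100 101]
 [104 102 105 ... 100 101 103]
 ...
 [104 105  96 ...  94  97  95]
 [101  98  99 ...  93  98  97]
 [ 97  97  99 ...  94  97 100]]
```

Run:
```python
from h import *
c=calibration("wrist"); w=cv2.imread("pics/wrist9.png").astype(int); sat=w[:,:,2]-w[:,:,0]
q=lambda y,z,dx=0: proj(c,[.4552+.0248*(y+.036)+dx,y,z])[0].round(1).tolist()
print("tail top",q(.034,.072),"tail bottom",q(.034,.058),"collar back top",q(-.028,.078),"collar front top",q(-.036,.078),"block edge",q(-.036,.095))
u=int(round(q(.0,.072)[0]))
for du in (0,9): print(du,[(r,int(sat[r,u+du-1:u+du+2].mean()),int(w[r,u+du-1:u+du+2].mean())) for r in range(60,290,2)])
print("collar left/right edge scan", [(r,sat[r,u-30:u+31:3].tolist()) for r in range(190,260,5)])
```

```text
tail top [250.6, 231.6] tail bottom [250.6, 225.7] collar back top [250.3, 290.3] collar front top [250.3, 297.0] block edge [250.3, 308.2]
0 [(60, 84, 93), (62, 84, 92), (64, 83, 93), (66, 84, 92), (68, 83, 92), (70, 83, 92), (72, 85, 95), (74, 85, 94), (76, 85, 94), (78, 85, 94), (80, 84, 95), (82, 85, 94), (84, 84, 94), (86, 84, 93), (88, 84, 93), (90, 83, 93), (92, 82, 92), (94, 82, 92), (96, 83, 92), (98, 86, 97), (100, 88, 98), (102, 88, 97), (104, 87, 97), (106, 87, 97), (108, 87, 98), (110, 87, 97), (112, 87, 97), (114, 87, 96), (116, 86, 97), (118, 86, 96), (120, 88, 97), (122, 90, 99), (124, 89, 99), (126, 90, 100), (128, 90, 99), (130, 89, 99), (132, 89, 100), (134, 90, 99), (136, 89, 98), (138, 89, 99), (140, 89, 99), (142, 89, 99), (144, 90, 99), (146, 89, 100), (148, 90, 99), (150, 89, 99), (152, 90, 100), (154, 89, 99), (156, 89, 99), (158, 89, 100), (160, 89, 99), (162, 90, 99), (164, 88, 100), (166, 88, 99), (168, 89, 99), (170, 88, 99), (172, 89, 99), (174, 89, 99), (176, 89, 99), (178, 89, 100), (180, 89, 99), (182, 89, 99), (184, 89, 99), (186, 89, 98), (188, 88, 
[... 3147 characters left out ...]
78, 89, 87, 85, 92, 96, 92, 83, 90, 90, 90, 86]), (225, [90, 91, 78, 85, 86, 80, 74, 80, 83, 79, 87, 87, 84, 89, 95, 90, 84, 89, 88, 90, 87]), (230, [88, 93, 81, 84, 84, 81, 76, 81, 86, 79, 87, 89, 84, 92, 94, 90, 84, 88, 89, 89, 86]), (235, [86, 90, 81, 84, 85, 81, 73, 79, 13, 13, 13, 14, 75, 91, 95, 91, 85, 88, 90, 89, 85]), (240, [86, 93, 81, 84, 85, 80, 74, 79, 14, 13, 12, 15, 76, 92, 94, 91, 84, 88, 89, 89, 85]), (245, [85, 90, 84, 81, 83, 81, 75, 79, 13, 11, 12, 16, 78, 89, 93, 91, 85, 89, 89, 88, 85]), (250, [85, 91, 84, 84, 84, 80, 76, 75, 14, 12, 13, 16, 80, 90, 94, 92, 84, 88, 89, 87, 84]), (255, [84, 89, 86, 83, 83, 81, 75, 74, 13, 12, 13, 15, 83, 89, 93, 92, 86, 87, 88, 88, 84])]
```

Request:
{"method": "apply_moves", "body": {
  "increments": [
    [5,-3,0,-4,0],
    [5,-7,0,-4,0],
    [5,-11,0,-4,0],
    [5,-11,0,-4,0],
    [5,-11,0,-4,0]
  ]
}}

```text
clock: 23.12
ee_pos: [0.4541, -0.0375, 0.1827]
eef_rot: [0.716, 0.698, -0.0, -0.001]
contact_force: [-0.2, -0.1, 0.2]
width: 0.0499
```

Request:
{"method": "apply_moves", "body": {
  "increments": [
    [5,0,0,0,0],
    [5,0,0,0,0],
    [5,0,0,0,0]
  ]
}}

```text
clock: 23.5
ee_pos: [0.4548, -0.0367, 0.1833]
eef_rot: [0.715, 0.699, 0.0, 0.0]
contact_force: [0.1, 0.4, 0.3]
width: 0.05
```

Run:
```python
from h import *
c=calibration("wrist"); im=capture("wrist"); cv2.imwrite("pics/wrist10.png",im); w=im.astype(int); sat=w[:,:,2]-w[:,:,0]; g=w.sum(2)//3
print(sense()["ee_pos"].round(4))
q=lambda y,z,dx=0: proj(c,[.4552+.0248*(y+.036)+dx,y,z])[0].round(1).tolist()
print("tail top",q(.034,.072),"collar back top",q(-.028,.078),"front top",q(-.036,.078),"block edge",q(-.036,.095), "block edge dx+20mm",q(-.036,.095,.02))
u=int(round(q(.0,.072)[0])); r0=int(q(.034,.072)[1])-12
for du in (0,-9,9,30): print(du,r0,g[r0:r0+100,u+du-1:u+du+2].mean(1).astype(int).tolist())
```

```text
[ 0.4548 -0.0368  0.1833]
tail top [252.0, 109.5] collar back top [251.9, 172.8] front top [251.9, 180.4] block edge [251.9, 185.0] block edge dx+20mm [272.4, 184.6]
0 97 [98, 97, 97, 98, 97, 97, 97, 98, 97, 97, 97, 95, 105, 147, 152, 152, 152, 151, 152, 152, 152, 152, 152, 152, 152, 151, 151, 151, 151, 151, 151, 152, 152, 152, 152, 152, 152, 152, 151, 152, 151, 152, 151, 152, 152, 152, 152, 152, 151, 151, 151, 151, 151, 151, 151, 151, 151, 152, 151, 151, 150, 150, 151, 150, 150, 151, 151, 149, 150, 151, 150, 150, 151, 150, 143, 126, 154, 155, 155, 157, 159, 159, 159, 119, 86, 83, 82, 84, 91, 109, 110, 110, 109, 109, 109, 110, 109, 110, 109, 110]
-9 97 [90, 90, 90, 90, 90, 91, 91, 90, 90, 90, 89, 89, 90, 90, 89, 90, 88, 89, 87, 89, 88, 89, 89, 88, 89, 87, 88, 88, 88, 88, 88, 88, 88, 88, 87, 87, 87, 88, 88, 88, 87, 88, 87, 88, 87, 87, 87, 86, 87, 87, 85, 82, 82, 81, 83, 82, 82, 82, 83, 83, 83, 82, 83, 82, 83, 84, 83, 83, 84, 83, 84, 95, 116, 120, 122, 132, 125, 126, 126, 127, 128, 127, 107, 86, 84, 84, 84, 84, 91, 109, 110, 111, 110, 110, 110, 110, 110, 110, 111, 110]
9 97 [97, 96, 96, 96, 96, 97, 96, 96, 95, 96, 96, 96, 96, 95, 94, 94, 95, 95, 95, 95, 95, 94, 94, 94, 94, 94, 94, 93, 93, 93, 93, 93, 94, 94, 95, 95, 94, 94, 94, 96, 94, 94, 94, 94, 94, 94, 95, 96, 94, 94, 94, 95, 94, 94, 94, 94, 94, 94, 94, 96, 95, 95, 96, 96, 95, 95, 94, 92, 83, 83, 84, 88, 113, 119, 122, 136, 134, 131, 128, 125, 122, 117, 94, 82, 83, 84, 84, 82, 86, 108, 110, 111, 110, 111, 110, 111, 110, 110, 109, 109]
30 97 [100, 100, 99, 100, 100, 100, 99, 100, 100, 100, 99, 100, 99, 99, 99, 99, 98, 100, 100, 99, 99, 99, 99, 99, 99, 98, 98, 98, 97, 98, 99, 98, 97, 98, 99, 98, 98, 98, 97, 99, 98, 97, 97, 97, 96, 97, 97, 97, 98, 97, 97, 97, 98, 98, 96, 98, 97, 97, 97, 96, 97, 97, 97, 97, 97, 96, 97, 97, 87, 82, 82, 83, 85, 84, 84, 83, 84, 84, 84, 84, 83, 84, 82, 82, 82, 84, 84, 83, 84, 106, 109, 109, 108, 108, 109, 109, 109, 109, 109, 109]
```

Run:
```python
from h import *
print(sense()["clock"]); print(sign_off())
```

```text
23.55
the job is handed in; nothing more can be done
None
```

The spindle is home in the jack block and released, and I handed the job in at 23.55 s. No verdict was reported.

**What I did:** I lifted the spindle off its rest and started its tip in the bore. I pushed it in to about 86 mm and let go for over 0.2 s, which I saw in a picture. Then I gripped the tail behind the collar and pushed it home, yielding slightly sideways and upward to the force felt.

**Forces:** The push took 5 to 10 N along the way. At the end the spindle stopped dead, and raising the force from 13.7 to 16 N moved it no further. I relaxed the push, let go and moved clear.

**Last checks:**
- **Seating:** the last wrist picture, measured by program, put the tail end where it should be for home. The gap between collar and block came out at about 0.6 mm, give or take 1 mm, against the 2 mm allowed.
- **Contact:** the force read about zero with the gripper clear of everything.
- **Other things on the bench:** I felt no contact with them during the job, but I did not measure their positions at the end.

**What failed or disagreed:**
- **First grasp:** it closed on air, because the fingertips are about 26 mm higher than the reported tool position. I corrected for this and regripped.
- **Earlier tail readings:** while I was still pressing, one picture put the tail about 2.6 mm short. Another, taken while the arm was still settling, put it too deep. I trusted the settled reading.

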